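# Hang the wick tray on its screw

## Task

Pick up the blue wall tray by its wooden block and hang it on the plywood board: bring the keyhole's round hole over the dome-head screw, then slide the tray down until it is locked fully home, hanging upright and flat against the board, and let go. Feel for the screw gently, without forcing the tray against the board or screw, and leave the tins, jar, hammer and kettle where they are.

Things in the scene. Friction and masses are not known exactly. Their poses are not given: they have to be found in the camera images.
- board: Fixed upright plywood board, 150 wide, 175 high, 18 thick. Origin on the table under the middle of its face; x points out of the face (roughly away from the robot), y along it, z up. Foot and brace on the back, to 113 mm behind the face. Its screw: square to the face, shank 6 diameter; dome head 16 diameter, 5 thick, underside 8 mm and top 13 mm from the face. Press with well under 30 N.
- mark (a point): Pencil cross on the board's face where the screw was meant to go, 105 mm above the table; axes as the board's, the face is its x = 0. The real screw was driven in by hand: its axis lies up to 7 mm off to either side (y) and up to 5 mm off up or down (z), different each time and not measured.
- wtray: Loose blue steel wall tray, about 0.3 kg, standing upright. x points out of its front, y across, z up; origin at the middle of the back plate's rear lower edge. Back plate 80 wide, 128 high, 4 thick. Tray 60 deep, 20 high in front of its foot; wooden grip block above. Keyhole: a round hole with a slot running up from it. To hang, its x goes along the board's x.
- grip (a point): Centre of the tray's wooden grip block: 40 deep (x), 16 wide (y), 40 high (z), made fast to the plate's front; 26 mm in front of the plate's rear face and 104 mm above the tray's underside (the block reaches from 22 mm behind this point, at the plate, to 18 mm in front). Axes as the tray's.
- hole (a point): Centre of the keyhole's round hole (21 diameter), on the plate's rear face, 46 mm above the tray's underside. The slot above it is 10 wide and ends 20 mm above this point. Axes as the tray's.
- seat (a point): Where the screw's axis lies when the tray is locked home: in the slot, on the plate's rear face, 63 mm above the tray's underside, 17 mm above the hole's centre. Axes as the tray's.
- tin_a_mid (a point): Bystander: brass-coloured tin candle 72 diameter, 75 high; its middle.
- tin_b_mid (a point): Bystander: a second such tin; its middle.
- tin_c_mid (a point): Bystander: a third such tin; its middle.
- jar_mid (a point): Bystander: amber glass jar 70 diameter, 100 high; its middle.
- hammer_mid (a point): Bystander: hammer lying on the table; a point under its middle.
- kettle_mid (a point): Bystander: blue kettle 164 diameter, 195 high to its wire handle, short spout; point on its axis 60 mm up.
Not all that is in view belongs to the job. Several things have the shape of the board; the one meant has the colours described above.

How it is judged:
By the outcome, as a careful person would: the job done as asked, in the order asked, and still so for the second after the job is handed in, with the robot touching nothing.
It also fails if it takes over 64 s, if anything falls off the work surface, if the arm or the gripper's body presses on something with over 40 N, if the wrist force passes 120 N, or if a joint passes its speed limit or range.

## Robot

A 6-joint arm with a two-finger parallel gripper is mounted at the origin on the work surface. World frame = base frame: x ahead of the robot, y to its left, z up, the work surface at z = 0. Lengths are in m, angles in rad, forces in N, time in s.
With the tool pointing down it reaches from about 0.375 to 0.975 m from the base axis. Payload 3.8 kg.
Tool frame: the origin (TCP) lies midway between the tips of the shut fingers; the grasp point (between the pads) lies 19 mm behind it; z points along the fingers, y is the line along which they close (so a half turn about z gives the same grasp; the last joint's range is limited). The gripper opens to 85 mm and grips with 20 to 120 N. Pads are 22 mm wide; open, the fingers measure 114 mm over their backs; the gripper's body (76 mm by 85 mm) begins 54 mm behind the grasp point. The pads swing forward as they close: fully open they stand 13 mm farther back than shut.
Start: joints at [-1.282, 0.264, 1.604, -0, 1.274, -0.037], TCP at [0.216, -0.639, 0.206] pointing down, gripper open.
Joint ranges: [-2.63, 2.63], [-0.94, 2.18], [0.31, 2.57], [-1.31, 4.45], [0, 2.66], [-2.55, 2.55]. Speed limits (rad/s): [2.57, 2.57, 3.14, 3.14, 3.14, 3.14].

## Interface

Orientations are given as a rotation vector (axis times angle).
In Python, from workcell import bot, imaging gives the robot as it stands.
- The arm moves only by the tool step_arm, never from a script. Its argument "series" is a list of rows, each an object of numbers: "grip": the closure, from -1 (fully open) to 1 (shut); "x", "y", "z": the shift along the tool's x, y, z normalised to -1 to 1, where 1 is 500 mm; "ax", "ay", "az": the turn, a rotation vector about the tool's x, y, z normalised to -1 to 1, where 1 is 30 degrees. A call has 1 to 12 rows; each row is the pose to reach, as a shift and turn from the pose commanded when the call began, along the tool's axes at that moment; what a row does not reach only later rows make up. A row lasts 1/10 s, in which the tool goes at most 50 mm and 8.59 degrees, less where a joint would pass 70% of its speed; a pose out of reach is approached as far as the arm can. A call with a number of a shift or a turn outside -1 to 1 is refused whole. A call with a gripper value outside its range is refused whole. The fingers move at their own pace and stop on an object; "force" is the grip in N (left out, the last holds). Time passes only in rows, so rows that repeat a pose let the fingers close. It gives the time, the measured TCP pose, the force, the opening and the grip force at its end, in the units of the state.
- bot.read_state(): the state, without advancing time (a new reading comes with each control period).
- imaging.read_camera(name): name is "scene" or "top" or "wrist"; returns a dict with "img" (384x512x3 uint8, red, green, blue), "fx", "fy", "cx", "cy" (pixels), "k1" (the pictures are not rectified: a ray, as slopes to the right and down, at radius r is drawn at 1 + k1 r^2 times it, then the intrinsics apply), "R" (3x3) and "t" (3): a world point X has camera coordinates R X + t. Camera axes: x right, y down, z forward; pixel columns grow to the right and rows downward; lengths in m; the calibration is good to about 2 mm. A picture is of the moment at which its call begins. There is no depth.
- bot.finish_job(): hands the job in; it is judged then, once.
The state is a dict: "time": time; "q": joint angles; "joint_vel": joint speeds; "joint_torque": joint torques, N m; "tool_pos": TCP position; "tcp_rot": TCP orientation; "wrist_force": force on the tool from outside, world axes, zero at the start; "torque": the same for the moment, N m; "width": opening from 0.0 (shut) to 1.0 (fully open); "grip_force": force on a finger pad.
Only numpy, scipy, OpenCV 4.12 (cv2) and the standard library are available. Lean on these libraries where they do the work, as an engineer would, in place of code of your own. Each camera call takes 0.05 s, during which the arm holds its last target. There are 200 camera calls.

## Working session

There is one attempt and no reset: what is moved stays moved. The work goes in short steps, Python scripts to look and compute and a tool call to move; the robot and the scene stay as the last step left them, time stands still between calls to the robot, and variables do not carry over. Pictures are saved under pics/ and viewed, at most 10 in all, crops included, and the job is handed in when it is done.

Besides the shell and the picture viewer there is one more tool, called after "Request:" by a JSON object that holds its "method" and its "body". step_arm: Moves the arm, as the interface text tells. Scaled input: -1 to 1 covers 500 mm each way for a shift and 30 degrees each way for a turn. Its arguments: {"type":"object","properties":{"series":{"type":"array","items":{"type":"object","properties":{"grip":{"type":"number"},"x":{"type":"number","minimum":-1,"maximum":1},"y":{"type":"number","minimum":-1,"maximum":1},"z":{"type":"number","minimum":-1,"maximum":1},"ax":{"type":"number","minimum":-1,"maximum":1},"ay":{"type":"number","minimum":-1,"maximum":1},"az":{"type":"number","minimum":-1,"maximum":1}}}},"force":{"type":"number"}},"required":["series"]}

```bash
mkdir -p pics; ls; cat > h.py <<'E'
import numpy as np, cv2
from workcell import bot, imaging
from scipy.spatial.transform import Rotation as Ro
def ray(c,u,v):
    xd=np.array([(u-c['cx'])/c['fx'],(v-c['cy'])/c['fy']]); x=xd.copy()
    for _ in range(20): x=xd/(1+c['k1']*(x@x))
    R=np.array(c['R']);t=np.array(c['t'])
    d=R.T@np.array([x[0],x[1],1]); return -R.T@t, d/np.linalg.norm(d)
def onz(c,u,v,z):
    o,d=ray(c,u,v); return o+d*(z-o[2])/d[2]
def proj(c,X):
    p=np.array(c['R'])@np.array(X)+np.array(c['t']); s=p[:2]/p[2]; s=s*(1+c['k1']*(s@s))
    return np.array([s[0]*c['fx']+c['cx'],s[1]*c['fy']+c['cy']])
def tri(o1,d1,o2,d2):
    A=np.stack([d1,-d2],1); s=np.linalg.lstsq(A,o2-o1,rcond=None)[0]
    p,q=o1+d1*s[0],o2+d2*s[1]; return (p+q)/2,np.linalg.norm(p-q)
def get(n,save=None):
    c=imaging.read_camera(n)
    if save: cv2.imwrite('pics/'+save,c['img'][:,:,::-1])
    return c
E
python3 - <<'E'
from h import *
import pickle
a=get('scene');b=get('top')
pickle.dump((a,b),open('ab.pkl','wb'))
# stacked, each scaled
im=np.hstack([a['img'],b['img']])[:,:,::-1]
cv2.imwrite('pics/scene.png',cv2.resize(a['img'][:,:,::-1],(800,600)))
cv2.imwrite('pics/top.png',cv2.resize(b['img'][:,:,::-1],(800,600)))
for c in(a,b):
    print(c['fx'],c['k1'],-np.array(c['R']).T@c['t'],np.array(c['R'])[2])
print(bot.read_state())
E
```

```text
pics
437.8578055995871 0.05508624996428536 [ 1.34399958 -0.35282897  0.86306604] [-0.67538205  0.30543036 -0.67124614]
466.7023546983503 -0.011246347062337595 [ 0.2952147  -0.00684379  1.45537367] [ 0.21322224  0.00717167 -0.9769774 ]
{'time': 0.1, 'q': array([-1.28190085e+00,  2.64688522e-01,  1.60529172e+00,  1.59512321e-05,
        1.27368950e+00, -3.68990121e-02]), 'joint_vel': array([-1.51674339e-03, -1.47571759e-03, -5.38122710e-03, -2.21712557e-05,
        5.55548420e-04,  2.73349365e-05]), 'joint_torque': array([-2.34090267e-04, -5.16708755e+01, -3.68590236e+01, -1.05743616e-04,
        6.29994800e-03, -1.39829302e-05]), 'tool_pos': array([ 0.21583586, -0.63878483,  0.20435005]), 'tcp_rot': array([-3.09796880e+00, -5.09154735e-01,  3.85990797e-04]), 'wrist_force': array([-0.90829375,  0.2847169 , -0.08779742]), 'torque': array([0.03526505, 0.00653824, 0.0147822 ]), 'grip_force': 0.0, 'width': 0.9993835390023362}
```

View pics/scene.png

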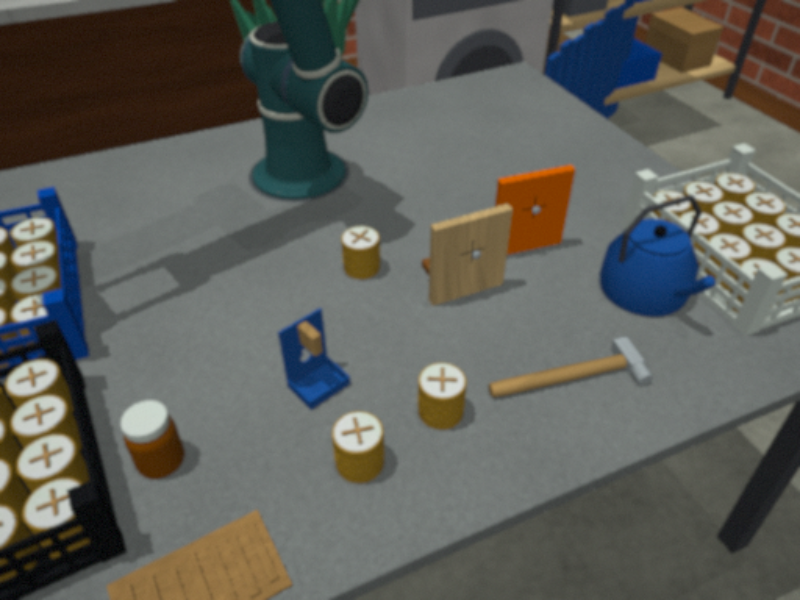

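View pics/top.png

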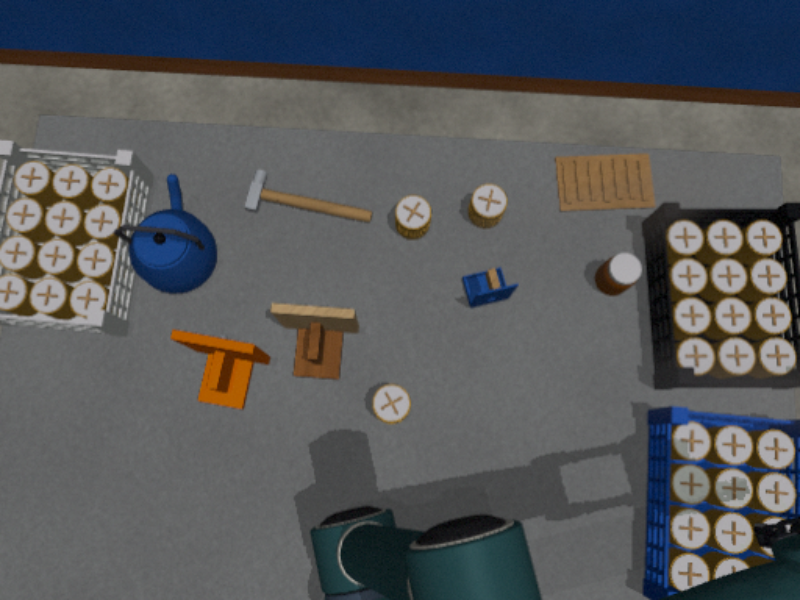

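Candidates, in 800x600 scene pixels:
- Tray: blue tray with wooden block (315,360). Other blue things are the kettle (650,265) and the crate (30,270).
- Board: plywood (470,255). The orange board (535,210) has the same shape but the wrong colour.

I choose (315,360) and (470,255), and check both in one crop.

```bash
python3 - <<'E'
from h import *
import pickle
a,b=pickle.load(open('ab.pkl','rb'))
def crop(c,u,v,w,h,s): return cv2.resize(c['img'][v:v+h,u:u+w,::-1],(w*s,h*s),interpolation=cv2.INTER_CUBIC)
s1=crop(a,265,125,66,75,6); s2=crop(a,172,195,60,75,6)
t1=crop(b,170,190,66,25,6); t2=crop(b,288,168,60,25,6)
cv2.imwrite('pics/crop.png',np.vstack([np.hstack([s1,s2]),np.hstack([t1,t2])]))
E
```

```text
(no output)
```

View pics/crop.png

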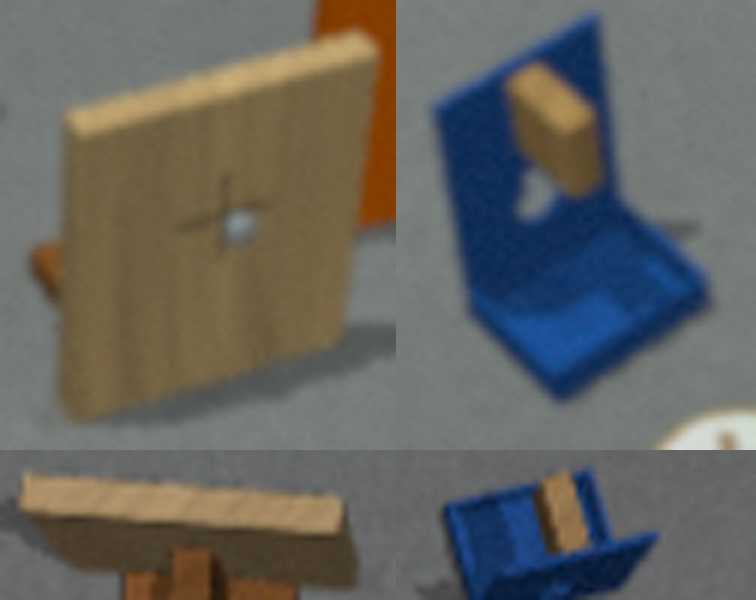

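Crop: plywood board with screw head at about (305,162.6), right of and below the pencil cross at about (302,161). The tray has its block and keyhole visible; both choices match the description.

```bash
python3 - <<'E'
from h import *
import pickle
a,b=pickle.load(open('ab.pkl','rb'))
f=lambda u,v,X,Y,ox,oy:(ox+(u-X+.5)/6-.5, oy+(v-Y+.5)/6-.5)
s1=lambda u,v:f(u,v,0,0,265,125); s2=lambda u,v:f(u,v,396,0,172,195)
t1=lambda u,v:f(u,v,0,450,170,190); t2=lambda u,v:f(u,v,396,450,288,168)
def q(n,c,p,z): print(n,np.round(onz(c,*p,z)*1000,1))
q('S board FR',a,s1(378,57),.175);q('S board FL',a,s1(75,136),.175)
q('S bot L',a,s1(78,418),0);q('S bot R',a,s1(340,340),0)
q('T board F+y',b,t1(22,473),.175);q('T board F-y',b,t1(340,497),.175)
q('T back +y',b,t1(22,510),.175);q('T back -y',b,t1(345,532),.175)
for p in [(508,75),(540,62),(600,125),(570,138)]: q('S blk',a,s2(*p),.124)
for p in [(540,480),(568,472),(587,545),(560,552)]: q('T blk',b,t2(*p),.124)
for p in [(437,107),(597,15)]: q('S plate',a,s2(*p),.128)
q('T plate',b,t2(657,535),.128)
for p in [(560,402),(708,285),(470,300)]: q('S tray bottom/front',a,s2(*p),.0)
for p in [(445,507),(590,470)]: q('T tray front',b,t2(*p),.02)
for z in(.1,): pass
o,d=ray(a,*s1(240,226)); print('screwray',o,d)
o,d=ray(a,*s1(225,215)); print('crossray',o,d)
E
```

```text
S board FR [544.6 223.2 175. ]
S board FL [538.7  74.6 175. ]
S bot L [533.9  83.8   0. ]
S bot R [538.6 226.4   0. ]
T board F+y [537.9 224.7 175. ]
T board F-y [535.2  76.  175. ]
T back +y [520.5 223.1 175. ]
T back -y [518.8  72.5 175. ]
S blk [ 601.5 -188.1  124. ]
S blk [ 599.9 -174.2  124. ]
S blk [ 643.2 -164.4  124. ]
S blk [ 644.9 -177.3  124. ]
T blk [ 633.5 -165.9  124. ]
T blk [ 638.3 -179.5  124. ]
T blk [ 602.2 -189.8  124. ]
T blk [ 597.9 -176.7  124. ]
S plate [ 610.7 -219.7  128. ]
S plate [ 588.  -145.3  128. ]
T plate [ 608.2 -223.1  128. ]
S tray bottom/front [ 667.8 -201.4   -0. ]
S tray bottom/front [ 635.2 -123.3    0. ]
S tray bottom/front [ 599.8 -218.2    0. ]
T tray front [ 642.3 -128.7   20. ]
T tray front [ 666.9 -204.5   20. ]
screwray [ 1.34399958 -0.35282897  0.86306604] [-0.65655358  0.42007066 -0.62648068]
crossray [ 1.34399958 -0.35282897  0.86306604] [-0.66169329  0.41627665 -0.62359902]
```

```bash
cat >> h.py <<'E'
def mv(P,yaw,s=None):
    "shift/turn in tool axes, normalised, to world TCP P, tool pointing down, tool x at yaw deg"
    s=s or bot.read_state(); R0=Ro.from_rotvec(s['tcp_rot'])
    T=Ro.from_matrix(np.array([[1,0,0],[0,-1,0],[0,0,-1.]])); T=Ro.from_euler('z',yaw,degrees=True)*T
    d=R0.inv().apply(np.array(P)-s['tool_pos'])/.5
    w=np.degrees((R0.inv()*T).as_rotvec())/30
    print('t',round(s['time'],2),'xyz',np.round(d,4),'a',np.round(w,4))
E
python3 -c "
from h import *
mv([.62,-.177,.24],17)"
```

```text
t 0.1 xyz [ 1.0614 -0.6164 -0.0699] a [-0.004  -0.0001  0.0555]
```

Request:
{"method": "step_arm", "body": {"series": [{"x": 0.0, "y": 0.0, "z": -0.07, "grip": -1}, {"x": 1.0, "y": -0.58, "z": -0.07, "az": 0.055, "ax": -0.004}, {"x": 1.0, "y": -0.58, "z": -0.07, "az": 0.055, "ax": -0.004}, {"x": 1.0, "y": -0.58, "z": -0.07, "az": 0.055, "ax": -0.004}, {"x": 1.0, "y": -0.58, "z": -0.07, "az": 0.055, "ax": -0.004}, {"x": 1.0, "y": -0.58, "z": -0.07, "az": 0.055, "ax": -0.004}, {"x": 1.0, "y": -0.58, "z": -0.07, "az": 0.055, "ax": -0.004}, {"x": 1.0, "y": -0.58, "z": -0.07, "az": 0.055, "ax": -0.004}, {"x": 1.0, "y": -0.58, "z": -0.07, "az": 0.055, "ax": -0.004}, {"x": 1.0, "y": -0.58, "z": -0.07, "az": 0.055, "ax": -0.004}, {"x": 1.0, "y": -0.58, "z": -0.07, "az": 0.055, "ax": -0.004}, {"x": 1.0, "y": -0.58, "z": -0.07, "az": 0.055, "ax": -0.004}]}}

```text
validation failed for argument at $.se...
```

Request:
{"method": "step_arm", "body": {"series": [{"x": 0.0, "y": 0.0, "z": -0.07, "ax": 0, "ay": 0, "az": 0, "grip": -1}]}}

```text
time: 0.2
tool_pos: [0.2148, -0.6353, 0.2332]
tcp_rot: [-3.087, -0.507, 0.003]
wrist_force: [0.6, -1.1, -1.3]
width: 1.002
grip_force: 0.0
```

```bash
python3 -c "
from h import *
mv([.62,-.177,.24],17)"
```

```text
t 0.2 xyz [ 1.0611 -0.609  -0.0048] a [-0.0259 -0.0006  0.0556]
```

Request:
{"method": "step_arm", "body": {"series": [{"x": 1, "y": -0.58, "z": 0, "ax": 0, "ay": 0, "az": 0.055, "grip": -1}, {"x": 1, "y": -0.58, "z": 0, "ax": 0, "ay": 0, "az": 0.055, "grip": -1}, {"x": 1, "y": -0.58, "z": 0, "ax": 0, "ay": 0, "az": 0.055, "grip": -1}, {"x": 1, "y": -0.58, "z": 0, "ax": 0, "ay": 0, "az": 0.055, "grip": -1}, {"x": 1, "y": -0.58, "z": 0, "ax": 0, "ay": 0, "az": 0.055, "grip": -1}, {"x": 1, "y": -0.58, "z": 0, "ax": 0, "ay": 0, "az": 0.055, "grip": -1}, {"x": 1, "y": -0.58, "z": 0, "ax": 0, "ay": 0, "az": 0.055, "grip": -1}, {"x": 1, "y": -0.58, "z": 0, "ax": 0, "ay": 0, "az": 0.055, "grip": -1}, {"x": 1, "y": -0.58, "z": 0, "ax": 0, "ay": 0, "az": 0.055, "grip": -1}, {"x": 1, "y": -0.58, "z": 0, "ax": 0, "ay": 0, "az": 0.055, "grip": -1}, {"x": 1, "y": -0.58, "z": 0, "ax": 0, "ay": 0, "az": 0.055, "grip": -1}, {"x": 1, "y": -0.58, "z": 0, "ax": 0, "ay": 0, "az": 0.055, "grip": -1}]}}

```text
time: 1.4
tool_pos: [0.5986, -0.2013, 0.2399]
tcp_rot: [-3.105, -0.469, -0.0]
wrist_force: [1.3, -0.9, -0.9]
width: 0.997
grip_force: 0.0
```

```bash
python3 - <<'E'
from h import *
mv([.615,-.177,.24],17)
c=get('wrist'); cv2.imwrite('pics/w1.png',c['img'][:,:,::-1]); print(np.array(c['R']),-np.array(c['R']).T@c['t'],c['fx'])
import pickle; pickle.dump(c,open('w1.pkl','wb'))
E
```

```text
t 1.4 xyz [ 0.0456 -0.0367 -0.0001] a [-0.0025 -0.0004  0.0054]
[[ 0.29447115 -0.95565922 -0.00148136]
 [-0.90813961 -0.28031079  0.31097959]
 [-0.29760576 -0.09022924 -0.95041543]] [ 0.67395564 -0.17878365  0.40838235] 315.90618383498895
```

View pics/w1.png

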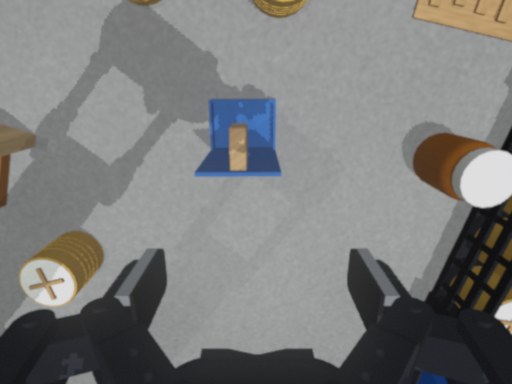

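Wrist view: tray square to the picture, plate top edge from (196,175) to (281,175), block around (238,147). A tin at lower left, the jar at right.

```bash
python3 - <<'E'
from h import *
import pickle
c=pickle.load(open('w1.pkl','rb'))
im=c['img'].astype(int); r,g,b=im[...,0],im[...,1],im[...,2]
m=(r>b+30); m[:90]=0;m[190:]=0;m[:,:190]=0;m[:,290:]=0
for v in range(120,176,5):
    x=np.where(m[v])[0]; print(v,(x.min(),x.max(),im[v,x].mean(0).round()) if len(x) else None)
bl=(b>r+40); bl[:90]=0;bl[190:]=0;bl[:,:190]=0;bl[:,290:]=0
ys,xs=np.where(bl); print(ys.min(),ys.max(),xs.min(),xs.max())
x=np.where(bl[174])[0];print(x.min(),x.max())
A=onz(c,196,175.5,.128);B=onz(c,281,175.5,.128);print(A,B,np.linalg.norm(A-B),np.degrees(np.arctan2((A-B)[1],(A-B)[0])))
M=(A+B)/2; n=np.array([np.cos(np.radians(17)),np.sin(np.radians(17)),0]); print('grip from plate',M+n*.026)
x=np.where(m[165])[0].mean(); print('blk',onz(c,x,165,.124))
mv((M+n*.026)[:2].tolist()+[.0895],17)
E
```

```text
120 None
125 (np.int64(233), np.int64(245), array([113.,  96.,  79.]))
130 (np.int64(230), np.int64(245), array([155., 131., 101.]))
135 (np.int64(229), np.int64(245), array([158., 134., 104.]))
140 (np.int64(230), np.int64(245), array([166., 142., 108.]))
145 (np.int64(230), np.int64(245), array([156., 133., 102.]))
150 (np.int64(229), np.int64(246), array([154., 131., 102.]))
155 (np.int64(230), np.int64(246), array([181., 156., 119.]))
160 (np.int64(230), np.int64(246), array([182., 157., 119.]))
165 (np.int64(230), np.int64(246), array([181., 156., 119.]))
170 (np.int64(232), np.int64(237), array([139., 121., 107.]))
175 None
99 176 194 281
194 281
[ 0.58215597 -0.14814099  0.128     ] [ 0.60524697 -0.22298219  0.128     ] 0.07832241118619589 107.14673016805342
grip from plate [ 0.61856539 -0.17795993  0.128     ]
blk [ 0.60210188 -0.18243919  0.124     ]
t 1.45 xyz [ 0.0459 -0.0283  0.3008] a [-0.0053 -0.0048  0.0085]
```

Request:
{"method": "step_arm", "body": {"series": [{"x": 0.046, "y": -0.028, "z": 0.0, "ax": 0, "ay": 0, "az": 0.005, "grip": -1}, {"x": 0.046, "y": -0.028, "z": 0.08, "ax": 0, "ay": 0, "az": 0.005, "grip": -1}, {"x": 0.046, "y": -0.028, "z": 0.16, "ax": 0, "ay": 0, "az": 0.005, "grip": -1}, {"x": 0.046, "y": -0.028, "z": 0.24, "ax": 0, "ay": 0, "az": 0.005, "grip": -1}, {"x": 0.046, "y": -0.028, "z": 0.3, "ax": 0, "ay": 0, "az": 0.005, "grip": -1}, {"x": 0.046, "y": -0.028, "z": 0.3, "ax": 0, "ay": 0, "az": 0.005, "grip": -1}, {"x": 0.046, "y": -0.028, "z": 0.3, "ax": 0, "ay": 0, "az": 0.005, "grip": -0.5}]}}

```text
time: 2.15
tool_pos: [0.6142, -0.1846, 0.0901]
tcp_rot: [-3.107, -0.46, 0.003]
wrist_force: [-0.5, 0.4, -0.0]
width: 0.86
grip_force: 0.0
```

```bash
python3 - <<'E'
from h import *
print(bot.read_state()['width'])
c=get('wrist'); cv2.imwrite('pics/w2.png',c['img'][:,:,::-1])
mv([.6186,-.178,.0895],17)
E
```

```text
0.8598720618689256
t 2.2 xyz [ 0.0096 -0.0118  0.0049] a [ 0.0019 -0.0026 -0.0046]
```

View pics/w2.png

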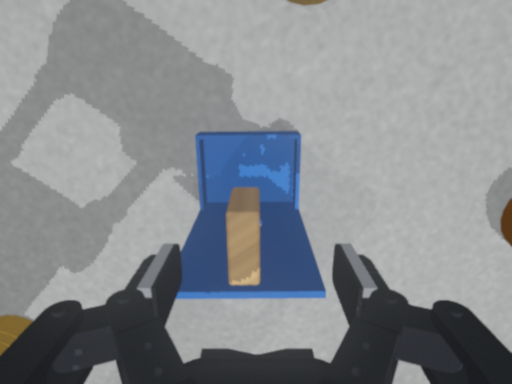

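Wrist view: open fingers straddle the block. The block (244,235) sits about 7 mm left of the finger midline (257), agreeing with the computed correction.

Request:
{"method": "step_arm", "body": {"series": [{"x": 0.01, "y": -0.012, "z": 0.004, "ax": 0, "ay": 0, "az": -0.005, "grip": -0.5}, {"x": 0.01, "y": -0.012, "z": 0.004, "ax": 0, "ay": 0, "az": -0.005, "grip": -0.5}, {"x": 0.01, "y": -0.012, "z": 0.004, "ax": 0, "ay": 0, "az": -0.005, "grip": 0.4}, {"x": 0.01, "y": -0.012, "z": 0.004, "ax": 0, "ay": 0, "az": -0.005, "grip": 1}, {"x": 0.01, "y": -0.012, "z": 0.004, "ax": 0, "ay": 0, "az": -0.005, "grip": 1}, {"x": 0.01, "y": -0.012, "z": 0.004, "ax": 0, "ay": 0, "az": -0.005, "grip": 1}, {"x": 0.01, "y": -0.012, "z": 0.004, "ax": 0, "ay": 0, "az": -0.005, "grip": 1}, {"x": 0.01, "y": -0.012, "z": 0.004, "ax": 0, "ay": 0, "az": -0.005, "grip": 1}, {"x": 0.01, "y": -0.012, "z": 0.004, "ax": 0, "ay": 0, "az": -0.005, "grip": 1}, {"x": 0.01, "y": -0.012, "z": 0.004, "ax": 0, "ay": 0, "az": -0.005, "grip": 1}], "force": 50}}

```text
time: 3.2
tool_pos: [0.6181, -0.1773, 0.0891]
tcp_rot: [-3.107, -0.465, -0.001]
wrist_force: [-0.7, 1.9, 5.9]
width: 0.168
grip_force: 51.7
```

```bash
python3 - <<'E'
from h import *
s=bot.read_state();print(s['width'],s['grip_force'],s['tool_pos'],s['wrist_force'])
mv([.6186,-.178,.27],17)
E
```

```text
0.16825900079312064 51.69954299926758 [ 0.61812752 -0.17728091  0.08908317] [-0.74731748  1.87343808  5.92399576]
t 3.2 xyz [ 0.0007  0.0017 -0.3618] a [-0.     -0.0011  0.0004]
```

Request:
{"method": "step_arm", "body": {"series": [{"x": 0, "y": 0, "z": -0.06, "ax": 0, "ay": 0, "az": 0, "grip": 1}, {"x": 0, "y": 0, "z": -0.14, "ax": 0, "ay": 0, "az": 0, "grip": 1}, {"x": 0, "y": 0, "z": -0.24, "ax": 0, "ay": 0, "az": 0, "grip": 1}, {"x": 0, "y": 0, "z": -0.34, "ax": 0, "ay": 0, "az": 0, "grip": 1}, {"x": 0, "y": 0, "z": -0.4, "ax": 0, "ay": 0, "az": 0, "grip": 1}, {"x": 0, "y": 0, "z": -0.4, "ax": 0, "ay": 0, "az": 0, "grip": 1}]}}

```text
time: 3.8
tool_pos: [0.6206, -0.1789, 0.2946]
tcp_rot: [3.102, 0.464, 0.014]
wrist_force: [0.9, -0.8, -2.0]
width: 0.168
grip_force: 50.8
```

```bash
python3 - <<'E'
from h import *
s=bot.read_state();print(s['width'],s['grip_force'],s['tool_pos'],s['wrist_force'],s['torque'])
mv([.72,-.08,.29],-1.6)
E
```

```text
0.16812607728964038 50.7786226272583 [ 0.62062585 -0.17885109  0.29459032] [ 0.86569541 -0.8095744  -1.99103782] [-0.0096075  -0.01379796 -0.03348615]
t 3.8 xyz [ 0.2478 -0.131   0.0103] a [ 0.0101 -0.0173  0.6201]
```

Request:
{"method": "step_arm", "body": {"series": [{"x": 0.1, "y": -0.05, "z": 0, "ax": 0, "ay": 0, "az": 0.25, "grip": 1}, {"x": 0.18, "y": -0.1, "z": 0, "ax": 0, "ay": 0, "az": 0.45, "grip": 1}, {"x": 0.25, "y": -0.13, "z": 0, "ax": 0, "ay": 0, "az": 0.62, "grip": 1}, {"x": 0.25, "y": -0.13, "z": 0, "ax": 0, "ay": 0, "az": 0.62, "grip": 1}, {"x": 0.25, "y": -0.13, "z": 0, "ax": 0, "ay": 0, "az": 0.62, "grip": 1}, {"x": 0.25, "y": -0.13, "z": 0, "ax": 0, "ay": 0, "az": 0.62, "grip": 1}, {"x": 0.25, "y": -0.13, "z": 0, "ax": 0, "ay": 0, "az": 0.62, "grip": 1}]}}

```text
time: 4.5
tool_pos: [0.7173, -0.0798, 0.2876]
tcp_rot: [3.141, -0.045, -0.003]
wrist_force: [0.4, -0.1, -2.2]
width: 0.162
grip_force: 50.6
```

```bash
python3 - <<'E'
from h import *
import pickle
s=bot.read_state();print(s['tool_pos'],s['joint_vel'].round(3))
c=get('wrist'); pickle.dump(c,open('w3.pkl','wb'))
for n,p in dict(screw=[.548,.155,.103],FR=[.54,.224,.175],FL=[.537,.075,.175]).items(): print(n,proj(c,p))
cv2.imwrite('pics/w3.png',cv2.resize(c['img'][:,:,::-1],(800,600),interpolation=cv2.INTER_CUBIC))
E
```

```text
[ 0.71732614 -0.07982717  0.28756647] [-0.003 -0.01  -0.012  0.004  0.002  0.001]
screw [ 81.83254465 289.11248574]
FR [-11.13848097 335.81664735]
FL [121.27892663 335.63052392]
```

View pics/w3.png

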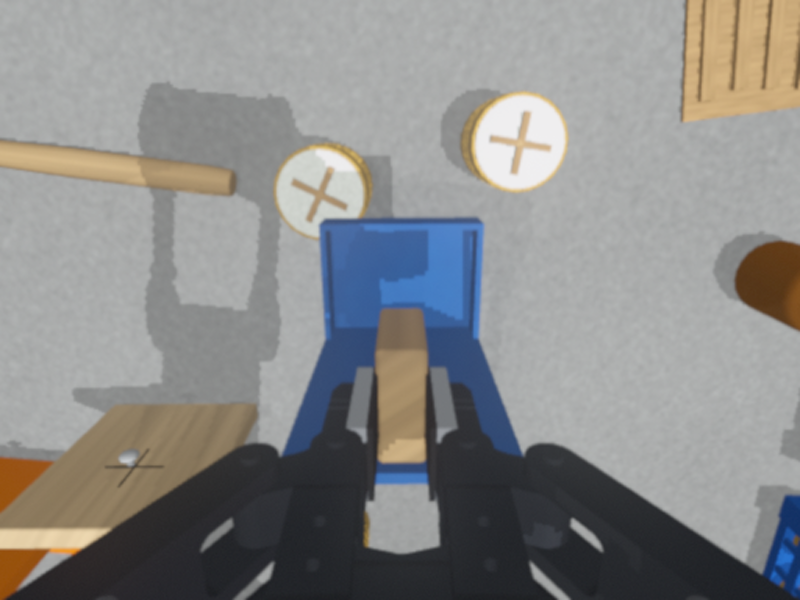

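Wrist view (800-px scale): screw head at (128,457), just left of and above the cross at (134,466). Board face bottom edge is level at v=405, top front edge at v≈528; the tray is held square in the grip, plate top edge at v≈483.

```bash
python3 - <<'E'
from h import *
import pickle
a,b=pickle.load(open('ab.pkl','rb')); c=pickle.load(open('w3.pkl','rb'))
def blob(c,u,v,r):
    im=c['img'].astype(float)[v-r:v+r+1,u-r:u+r+1]; w=np.clip(30-(im[...,0]-im[...,2]),0,None)*(im.sum(2)>250)
    yy,xx=np.mgrid[v-r:v+r+1,u-r:u+r+1]; return (w*xx).sum()/w.sum(),(w*yy).sum()/w.sum(),int((w>0).sum())
pa=blob(a,304,162,5);pc=blob(c,82,292,8);print(pa,pc)
print('screw',tri(*ray(a,*pa[:2]),*ray(c,*pc[:2])))
k=lambda u,v:((u+.5)/1.5625-.5,(v+.5)/1.5625-.5)
cr=lambda u,v:(265+(u+.5)/6-.5,125+(v+.5)/6-.5)
print('cross',tri(*ray(a,*cr(225,215)),*ray(c,*k(134,466))))
# board edges: colour transitions along columns
im=c['img'].astype(int); m=(im[...,0]-im[...,2]>25)&(im[...,0]-im[...,2]<110)
for col in (100,120,140,155):
    v=np.where(m[240:300,col])[0]; print('bottom',col,v.min()+240,onz(c,col,v.min()+239.5,0))
for col in (10,30,50,70):
    g=im[320:350,col].sum(1); d=np.diff(g); v=320+d.argmax()+.5; print('top',col,v,d.max(),onz(c,col,v,.175))
print('botcorner',onz(c,*k(257,405),0))
s=bot.read_state(); Z=s['tool_pos'][2]-.089
M=(onz(c,*k(285,484),Z+.128),onz(c,*k(525,484),Z+.128));print('plate rear',M, np.linalg.norm(M[0]-M[1]))
print(s['tool_pos'])
g=(onz(c,*k(322,219),Z+.02),onz(c,*k(482,219),Z+.02));print('tray front top', g)
E
```

```text
(np.float64(304.2864137086903), np.float64(162.2937576499388), 34) (np.float64(82.21203953279425), np.float64(292.43066786463015), 130)
screw (array([0.53280888, 0.16510537, 0.08912628]), np.float64(0.00027709534110805325))
cross (array([0.52350055, 0.16277946, 0.08941761]), np.float64(0.0013840599417704856))
bottom 100 259 [5.33657707e-01 1.82222559e-01 5.55111512e-17]
bottom 120 259 [0.53276464 0.14922891 0.        ]
bottom 140 259 [0.53186248 0.11629446 0.        ]
bottom 155 258 [0.53303567 0.09138248 0.        ]
top 10 337.5 92 [0.53719026 0.20066955 0.175     ]
top 30 337.5 95 [0.53672795 0.17800538 0.175     ]
top 50 337.5 92 [0.53624936 0.15541825 0.175     ]
top 70 336.5 27 [0.53714134 0.13259417 0.175     ]
botcorner [0.52978707 0.0764641  0.        ]
plate rear (array([ 0.69271307, -0.04328932,  0.32718512]), array([ 0.69048326, -0.1187866 ,  0.32718512])) 0.07553020136963891
[ 0.71748961 -0.07985492  0.28818512]
tray front top (array([ 0.75832098, -0.04372211,  0.21918512]), array([ 0.75606567, -0.12057598,  0.21918512]))
```

```bash
python3 - <<'E'
from h import *
import pickle
a,b=pickle.load(open('ab.pkl','rb')); c=pickle.load(open('w3.pkl','rb'))
k=lambda u,v:((u+.5)/1.5625-.5,(v+.5)/1.5625-.5)
cr=lambda u,v:(265+(u+.5)/6-.5,125+(v+.5)/6-.5)
def onx(c,p,x0):
    o,d=ray(c,*p); n=np.array([1,.028,0]); P0=np.array([x0,.15,0]); return o+d*((P0-o)@n)/(d@n)
for n,c_,px,ps in(('scene',a,cr(226,213),cr(240,226)),('wrist',c,k(134,466),k(128,457.5))):
    C=onx(c_,px,.536); print(n,'cross x=.536',C,' z=.105',onz(c_,*px,.105))
    x0=.536
    for h in(.009,.011): print('  screw-cross',(onx(c_,ps,x0+h)-C)*1000)
cv2.imwrite('pics/s3.png',np.hstack([cv2.resize(c['img'][270:310,60:110,::-1],(400,320),interpolation=cv2.INTER_CUBIC),cv2.resize(a['img'][145:177,285:325,::-1],(400,320),interpolation=cv2.INTER_CUBIC)]))
E
```

```text
scene cross x=.536 [0.53583071 0.15604591 0.10244994]  z=.105 [0.5385402  0.15433984 0.105     ]
  screw-cross [ 8.93035658  2.48726516 -2.01394096]
  screw-cross [10.96683961  1.18429949 -0.07073738]
wrist cross x=.536 [0.53597189 0.15100394 0.10579449]  z=.105 [0.53538083 0.15153483 0.105     ]
  screw-cross [8.91446868 3.05469004 0.44200853]
  screw-cross [10.96865967  1.11929736  3.29744427]
```

View pics/s3.png

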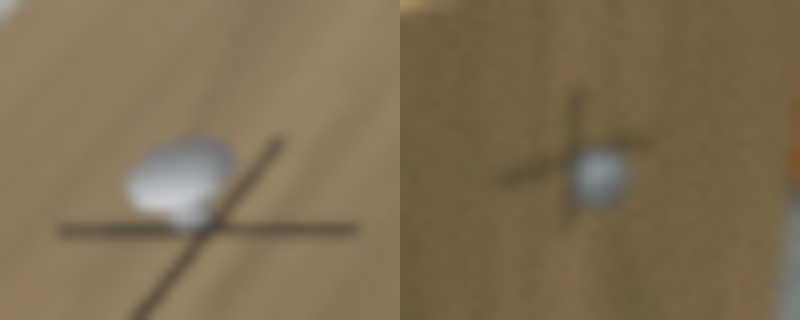

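Crops: scene head centre at pixel (304.55,162.35), cross (301.95,160.85). Wrist head centre at (82.06,291.4), cross (85.9,298.2).

```bash
python3 - <<'E'
from h import *
import pickle
a,b=pickle.load(open('ab.pkl','rb')); c=pickle.load(open('w3.pkl','rb'))
def onx(c,p,x0):
    o,d=ray(c,*p); n=np.array([1,.028,0]); P0=np.array([x0,.15,0]); return o+d*((P0-o)@n)/(d@n)
for n,c_,px,ps in(('scene',a,(301.95,160.85),(304.55,162.35)),('wrist',c,(85.9,298.2),(82.06,291.4))):
    C=onx(c_,px,.536); print(n,C)
    for h in(.009,.010,.011): print('  screw-cross',(onx(c_,ps,.536+h)-C)*1000)
E
```

```text
scene [0.53585249 0.15526816 0.10001703]
  screw-cross [8.91083804 3.18435554 0.09436698]
  screw-cross [9.92907669 2.53297547 1.06638233]
  screw-cross [10.94731533  1.88159539  2.03839768]
wrist [0.53598876 0.15040144 0.10612609]
  screw-cross [ 8.87005878  4.64075795 -2.54862316]
  screw-cross [ 9.89726673  3.66904528 -1.11004726]
  screw-cross [10.92447469  2.69733261  0.32852864]
```

```bash
python3 -c "
from h import *
mv([.612,.153,.288],-1.6); mv([.612,.153,.1485],-1.6)"
```

```text
t 4.55 xyz [-2.243e-01 -4.594e-01  4.000e-04] a [ 0.0005  0.0015 -0.0018]
t 4.55 xyz [-0.2241 -0.4595  0.2794] a [ 0.0005  0.0015 -0.0018]
```

Request:
{"method": "step_arm", "body": {"series": [{"x": -0.045, "y": -0.09, "z": 0, "ax": 0, "ay": 0, "az": 0, "grip": 1}, {"x": -0.09, "y": -0.18, "z": 0, "ax": 0, "ay": 0, "az": 0, "grip": 1}, {"x": -0.135, "y": -0.27, "z": 0, "ax": 0, "ay": 0, "az": 0, "grip": 1}, {"x": -0.18, "y": -0.36, "z": 0, "ax": 0, "ay": 0, "az": 0, "grip": 1}, {"x": -0.21, "y": -0.43, "z": 0, "ax": 0, "ay": 0, "az": 0, "grip": 1}, {"x": -0.224, "y": -0.46, "z": 0, "ax": 0, "ay": 0, "az": 0, "grip": 1}, {"x": -0.224, "y": -0.46, "z": 0.05, "ax": 0, "ay": 0, "az": 0, "grip": 1}, {"x": -0.224, "y": -0.46, "z": 0.12, "ax": 0, "ay": 0, "az": 0, "grip": 1}, {"x": -0.224, "y": -0.46, "z": 0.19, "ax": 0, "ay": 0, "az": 0, "grip": 1}, {"x": -0.224, "y": -0.46, "z": 0.25, "ax": 0, "ay": 0, "az": 0, "grip": 1}, {"x": -0.224, "y": -0.46, "z": 0.28, "ax": 0, "ay": 0, "az": 0, "grip": 1}, {"x": -0.224, "y": -0.46, "z": 0.28, "ax": 0, "ay": 0, "az": 0, "grip": 1}]}}

```text
time: 5.75
tool_pos: [0.6108, 0.153, 0.1458]
tcp_rot: [3.14, -0.045, -0.008]
wrist_force: [-0.6, -0.5, -2.8]
width: 0.169
grip_force: 50.5
```

```bash
python3 - <<'E'
from h import *
import pickle
s=bot.read_state();print(s['tool_pos'],s['tcp_rot'],s['wrist_force'],s['joint_vel'].round(3))
c=get('wrist'); a=get('scene'); pickle.dump((c,a),open('w4.pkl','wb'))
cv2.imwrite('pics/w4.png',np.hstack([cv2.resize(c['img'][:,:,::-1],(400,300)),cv2.resize(a['img'][100:220,240:400,::-1],(400,300),interpolation=cv2.INTER_CUBIC)]))
mv([.58,.1533,.1485],-1.6)
E
```

```text
[0.61079617 0.15295122 0.14576371] [ 3.13981391 -0.04497227 -0.00805139] [-0.62039178 -0.46271955 -2.81810235] [ 0.004 -0.03  -0.062  0.002  0.019  0.   ]
t 5.85 xyz [-0.0674  0.0032  0.0026] a [-0.0005 -0.0032 -0.0007]
```

View pics/w4.png

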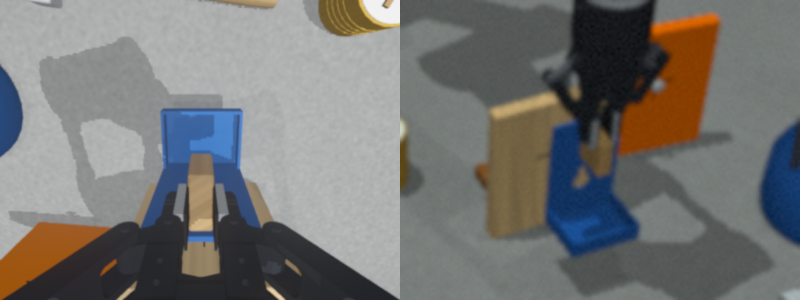

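Views show the tray hovering upright in front of the board, about 35 mm off it, square to it. Easing in to 18 mm.

Request:
{"method": "step_arm", "body": {"series": [{"x": -0.02, "y": 0.002, "z": 0.001, "ax": 0, "ay": 0, "az": 0, "grip": 1}, {"x": -0.04, "y": 0.002, "z": 0.001, "ax": 0, "ay": 0, "az": 0, "grip": 1}, {"x": -0.056, "y": 0.002, "z": 0.001, "ax": 0, "ay": 0, "az": 0, "grip": 1}, {"x": -0.066, "y": 0.002, "z": 0.001, "ax": 0, "ay": 0, "az": 0, "grip": 1}, {"x": -0.066, "y": 0.002, "z": 0.001, "ax": 0, "ay": 0, "az": 0, "grip": 1}, {"x": -0.066, "y": 0.002, "z": 0.001, "ax": 0, "ay": 0, "az": 0, "grip": 1}, {"x": -0.066, "y": 0.002, "z": 0.001, "ax": 0, "ay": 0, "az": 0, "grip": 1}]}}

```text
time: 6.55
tool_pos: [0.58, 0.1543, 0.1482]
tcp_rot: [-3.141, 0.043, -0.001]
wrist_force: [0.2, -0.6, -2.6]
width: 0.168
grip_force: 50.5
```

```bash
python3 - <<'E'
from h import *
s=bot.read_state();print(s['wrist_force'],s['torque'])
c=get('wrist');a=get('scene');import pickle;pickle.dump((c,a),open('w5.pkl','wb'))
mv([.566,.1533,.1485],-1.6)
cv2.imwrite('pics/w5.png',np.hstack([cv2.resize(c['img'][230:350,176:336,::-1],(400,300),interpolation=cv2.INTER_CUBIC),cv2.resize(a['img'][145:205,290:370,::-1],(400,300),interpolation=cv2.INTER_CUBIC)]))
E
```

```text
[ 0.15335754 -0.57068444 -2.62541676] [ 0.04534519 -0.03490909 -0.00449419]
t 6.65 xyz [-0.028   0.0027 -0.0009] a [-0.     -0.0003  0.0006]
```

View pics/w5.png

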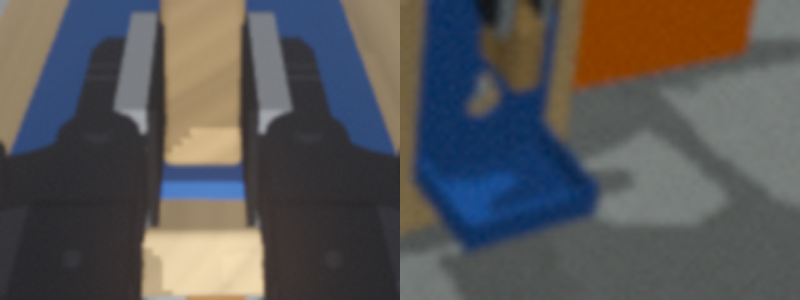

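Wrist: plate top edge parallel to the board top, no yaw error visible. Scene: grey head seen through the upper part of the keyhole at (487,82), which fits an aligned hole. Now feeling forward.

Request:
{"method": "step_arm", "body": {"series": [{"x": -0.004, "y": 0.002, "z": 0, "ax": 0, "ay": 0, "az": 0, "grip": 1}, {"x": -0.008, "y": 0.002, "z": 0, "ax": 0, "ay": 0, "az": 0, "grip": 1}, {"x": -0.012, "y": 0.002, "z": 0, "ax": 0, "ay": 0, "az": 0, "grip": 1}, {"x": -0.016, "y": 0.002, "z": 0, "ax": 0, "ay": 0, "az": 0, "grip": 1}, {"x": -0.016, "y": 0.002, "z": 0, "ax": 0, "ay": 0, "az": 0, "grip": 1}]}}

```text
time: 7.15
tool_pos: [0.5717, 0.1535, 0.1482]
tcp_rot: [-3.141, 0.043, -0.001]
wrist_force: [0.2, -0.1, -3.0]
width: 0.166
grip_force: 50.5
```

Request:
{"method": "step_arm", "body": {"series": [{"x": -0.003, "y": 0, "z": 0, "ax": 0, "ay": 0, "az": 0, "grip": 1}, {"x": -0.006, "y": 0, "z": 0, "ax": 0, "ay": 0, "az": 0, "grip": 1}, {"x": -0.006, "y": 0, "z": 0, "ax": 0, "ay": 0, "az": 0, "grip": 1}]}}

```text
time: 7.45
tool_pos: [0.5698, 0.1536, 0.1487]
tcp_rot: [-3.141, 0.043, -0.004]
wrist_force: [2.8, -0.1, -2.8]
width: 0.164
grip_force: 50.5
```

Request:
{"method": "step_arm", "body": {"series": [{"x": -0.003, "y": 0, "z": 0, "ax": 0, "ay": 0, "az": 0, "grip": 1}, {"x": -0.006, "y": 0, "z": 0, "ax": 0, "ay": 0, "az": 0, "grip": 1}, {"x": -0.006, "y": 0, "z": 0, "ax": 0, "ay": 0, "az": 0, "grip": 1}]}}

```text
time: 7.75
tool_pos: [0.5672, 0.1537, 0.149]
tcp_rot: [-3.141, 0.043, -0.006]
wrist_force: [5.1, -0.7, -1.8]
width: 0.171
grip_force: 50.5
```

```bash
python3 - <<'E'
from h import *
s=bot.read_state();print(s['wrist_force'],s['torque'],s['tool_pos'],s['tcp_rot'])
c=get('wrist')
import pickle; c5,a5=pickle.load(open('w5.pkl','rb'));pickle.dump(c,open('w6.pkl','wb'))
# profile down the centre column strip: block top / blue plate top / gap / board top front edge / back edge
for n,cc in(('before',c5),('now',c)):
    p=cc['img'][280:350,246:266].mean(1).round().astype(int)
    print(n); print([ (280+i,*map(int,p[i])) for i in range(0,70,1) if 14<i<50])
E
```

```text
[ 5.08111693 -0.66391937 -1.79122703] [-0.07124386 -1.29108841 -0.03566009] [0.56720844 0.15373112 0.1490057 ] [-3.14082975  0.04345729 -0.00555901]
before
[(295, 162, 142, 122), (296, 108, 105, 119), (297, 69, 83, 120), (298, 60, 79, 121), (299, 61, 78, 121), (300, 61, 79, 121), (301, 63, 84, 129), (302, 69, 100, 157), (303, 75, 119, 184), (304, 79, 127, 195), (305, 80, 129, 197), (306, 80, 129, 197), (307, 81, 129, 197), (308, 92, 129, 191), (309, 121, 131, 166), (310, 143, 132, 128), (311, 151, 132, 107), (312, 152, 132, 104), (313, 152, 132, 104), (314, 152, 132, 104), (315, 152, 133, 104), (316, 152, 133, 104), (317, 153, 133, 104), (318, 152, 133, 104), (319, 153, 133, 104), (320, 154, 134, 105), (321, 162, 141, 111), (322, 182, 160, 127), (323, 203, 181, 144), (324, 217, 195, 157), (325, 226, 204, 165), (326, 232, 210, 171), (327, 235, 213, 174), (328, 236, 214, 175), (329, 236, 214, 175)]
now
[(295, 97, 98, 122), (296, 69, 84, 124), (297, 67, 83, 125), (298, 67, 83, 125), (299, 67, 83, 125), (300, 69, 88, 133), (301, 74, 103, 160), (302, 80, 121, 186), (303, 84, 128, 196), (304, 84, 130, 198), (305, 85, 130, 198), (306, 89, 132, 198), (307, 146, 154, 196), (308, 212, 196, 187), (309, 234, 213, 180), (310, 238, 217, 178), (311, 238, 217, 178), (312, 238, 217, 178), (313, 238, 217, 178), (314, 238, 217, 178), (315, 238, 216, 178), (316, 238, 216, 177), (317, 238, 216, 177), (318, 238, 216, 177), (319, 238, 216, 177), (320, 237, 216, 177), (321, 237, 215, 176), (322, 236, 215, 176), (323, 236, 214, 176), (324, 236, 214, 175), (325, 235, 213, 174), (326, 234, 213, 174), (327, 231, 209, 170), (328, 218, 193, 154), (329, 201, 168, 128)]
```

```bash
python3 - <<'E'
from h import *
import pickle; c5,a5=pickle.load(open('w5.pkl','rb'));c6=pickle.load(open('w6.pkl','rb'))
P=onz(c5,256,309.2,.1482+.039);F=onz(c5,256,322.6,.175);print('before plate',P,'face',F,'gap',(P-F)[0])
B=onz(c6,256,328.5,.175);P=onz(c6,256,306.9,.149+.039);print('now plate',P,'board back',B,'gap via back',P[0]-B[0]-.018)
E
```

```text
before plate [0.55409088 0.15457069 0.1872    ] face [0.53536601 0.15513743 0.175     ] gap 0.018724863434465444
now plate [0.54257494 0.15394369 0.188     ] board back [0.51788633 0.15469171 0.175     ] gap via back 0.006688610650970057
```

Request:
{"method": "step_arm", "body": {"series": [{"x": 0.012, "y": 0, "z": 0, "ax": 0, "ay": 0, "az": 0, "grip": 1}, {"x": 0.012, "y": 0.001, "z": -0.005, "ax": 0, "ay": 0, "az": 0, "grip": 1}, {"x": 0.012, "y": 0.001, "z": -0.005, "ax": 0, "ay": 0, "az": 0, "grip": 1}, {"x": 0.006, "y": 0.001, "z": -0.005, "ax": 0, "ay": 0, "az": 0, "grip": 1}, {"x": 0.003, "y": 0.001, "z": -0.005, "ax": 0, "ay": 0, "az": 0, "grip": 1}, {"x": 0.0, "y": 0.001, "z": -0.005, "ax": 0, "ay": 0, "az": 0, "grip": 1}, {"x": 0.0, "y": 0.001, "z": -0.005, "ax": 0, "ay": 0, "az": 0, "grip": 1}]}}

```text
time: 8.5
tool_pos: [0.5666, 0.1532, 0.1512]
tcp_rot: [-3.141, 0.043, -0.004]
wrist_force: [4.8, -0.5, -4.1]
width: 0.168
grip_force: 50.3
```

```bash
python3 - <<'E'
from h import *
s=bot.read_state();print(s['wrist_force'],s['torque'],s['tool_pos'],s['tcp_rot'])
E
```

```text
[ 4.76674174 -0.51017788 -4.06157189] [-0.14175984 -1.30820384 -0.01843299] [0.56662251 0.15317882 0.1511575 ] [-3.14107537  0.04320356 -0.00400504]
```

Request:
{"method": "step_arm", "body": {"series": [{"x": 0.01, "y": 0, "z": 0, "ax": 0, "ay": 0, "az": 0, "grip": 1}, {"x": 0.01, "y": -0.005, "z": 0.002, "ax": 0, "ay": 0, "az": 0, "grip": 1}, {"x": 0.01, "y": -0.005, "z": 0.002, "ax": 0, "ay": 0, "az": 0, "grip": 1}, {"x": 0.005, "y": -0.005, "z": 0.002, "ax": 0, "ay": 0, "az": 0, "grip": 1}, {"x": 0.002, "y": -0.005, "z": 0.002, "ax": 0, "ay": 0, "az": 0, "grip": 1}, {"x": 0.0, "y": -0.005, "z": 0.002, "ax": 0, "ay": 0, "az": 0, "grip": 1}, {"x": 0.0, "y": -0.005, "z": 0.002, "ax": 0, "ay": 0, "az": 0, "grip": 1}]}}

```text
time: 9.2
tool_pos: [0.5661, 0.1557, 0.1496]
tcp_rot: [-3.141, 0.043, -0.002]
wrist_force: [2.6, 0.5, -5.3]
width: 0.166
grip_force: 50.1
```

```bash
python3 - <<'E'
from h import *
s=bot.read_state();print(s['wrist_force'],s['torque'],s['tool_pos'],s['tcp_rot'])
E
```

```text
[ 2.6169817   0.52689477 -5.30543775] [-0.00589334 -0.88370399 -0.01274833] [0.56612031 0.15567712 0.14956066] [-3.14115193e+00  4.33308694e-02 -1.82564258e-03]
```

Request:
{"method": "step_arm", "body": {"series": [{"x": 0.008, "y": 0, "z": 0, "ax": 0, "ay": 0, "az": 0, "grip": 1}, {"x": 0.008, "y": -0.001, "z": 0.004, "ax": 0, "ay": 0, "az": 0, "grip": 1}, {"x": 0.008, "y": -0.001, "z": 0.004, "ax": 0, "ay": 0, "az": 0, "grip": 1}, {"x": 0.004, "y": -0.001, "z": 0.004, "ax": 0, "ay": 0, "az": 0, "grip": 1}, {"x": 0.002, "y": -0.001, "z": 0.004, "ax": 0, "ay": 0, "az": 0, "grip": 1}, {"x": 0.0, "y": -0.001, "z": 0.004, "ax": 0, "ay": 0, "az": 0, "grip": 1}, {"x": 0.0, "y": -0.001, "z": 0.004, "ax": 0, "ay": 0, "az": 0, "grip": 1}]}}

```text
time: 9.9
tool_pos: [0.5655, 0.1562, 0.1476]
tcp_rot: [-3.141, 0.043, 0.0]
wrist_force: [0.1, 0.3, -3.0]
width: 0.171
grip_force: 50.4
```

```bash
python3 - <<'E'
from h import *
s=bot.read_state();print(s['wrist_force'],s['torque'],s['tool_pos'],s['tcp_rot'])
E
```

```text
[ 0.06261787  0.31202169 -3.02713371] [ 0.06481907 -0.07533109  0.01947812] [0.5655366  0.15618827 0.14763082] [-3.14126040e+00  4.33085093e-02  2.20047987e-04]
```

The head is in the hole and contact force is gone. Advancing slightly.

Request:
{"method": "step_arm", "body": {"series": [{"x": -0.003, "y": 0, "z": 0, "ax": 0, "ay": 0, "az": 0, "grip": 1}, {"x": -0.005, "y": 0, "z": 0, "ax": 0, "ay": 0, "az": 0, "grip": 1}, {"x": -0.005, "y": 0, "z": 0, "ax": 0, "ay": 0, "az": 0, "grip": 1}]}}

```text
time: 10.2
tool_pos: [0.5631, 0.1562, 0.1476]
tcp_rot: [3.141, -0.043, -0.0]
wrist_force: [-0.1, 0.8, -2.4]
width: 0.167
grip_force: 50.4
```

```bash
python3 - <<'E'
from h import *
s=bot.read_state();print(s['wrist_force'],s['torque'],s['tool_pos'],s['tcp_rot'])
c=get('wrist')
p=c['img'][:,246:266].mean(1).round().astype(int)
print([(i,*map(int,p[i])) for i in range(300,336)])
E
```

```text
[-0.0995849   0.76431179 -2.36988362] [0.03406896 0.05468848 0.01990219] [0.56308825 0.1562183  0.1475621 ] [ 3.14127085e+00 -4.33812648e-02 -2.95725605e-04]
[(300, 68, 89, 137), (301, 75, 108, 168), (302, 81, 124, 190), (303, 83, 130, 198), (304, 84, 131, 199), (305, 84, 131, 199), (306, 88, 132, 199), (307, 146, 154, 196), (308, 212, 195, 187), (309, 234, 213, 180), (310, 238, 216, 178), (311, 238, 216, 178), (312, 238, 216, 178), (313, 238, 216, 178), (314, 238, 217, 178), (315, 238, 217, 178), (316, 238, 216, 178), (317, 238, 216, 178), (318, 238, 216, 178), (319, 238, 216, 177), (320, 238, 216, 177), (321, 237, 215, 177), (322, 236, 214, 176), (323, 229, 207, 169), (324, 211, 186, 150), (325, 196, 166, 131), (326, 190, 157, 123), (327, 189, 156, 121), (328, 188, 155, 121), (329, 187, 154, 120), (330, 187, 154, 120), (331, 187, 154, 121), (332, 187, 154, 121), (333, 187, 155, 122), (334, 185, 157, 129), (335, 179, 164, 151)]
```

Request:
{"method": "step_arm", "body": {"series": [{"x": 0, "y": 0, "z": 0.004, "ax": 0, "ay": 0, "az": 0, "grip": 1}, {"x": 0, "y": 0, "z": 0.008, "ax": 0, "ay": 0, "az": 0, "grip": 1}, {"x": 0, "y": 0, "z": 0.012, "ax": 0, "ay": 0, "az": 0, "grip": 1}, {"x": 0, "y": 0, "z": 0.012, "ax": 0, "ay": 0, "az": 0, "grip": 1}]}}

```text
time: 10.65
tool_pos: [0.5627, 0.1562, 0.1409]
tcp_rot: [3.141, -0.044, -0.002]
wrist_force: [-0.5, 0.3, -3.6]
width: 0.169
grip_force: 50.4
```

Request:
{"method": "step_arm", "body": {"series": [{"x": 0, "y": 0, "z": 0.004, "ax": 0, "ay": 0, "az": 0, "grip": 1}, {"x": 0, "y": 0, "z": 0.008, "ax": 0, "ay": 0, "az": 0, "grip": 1}, {"x": 0, "y": 0, "z": 0.012, "ax": 0, "ay": 0, "az": 0, "grip": 1}, {"x": 0, "y": 0, "z": 0.012, "ax": 0, "ay": 0, "az": 0, "grip": 1}]}}

```text
time: 11.05
tool_pos: [0.5629, 0.1561, 0.135]
tcp_rot: [3.141, -0.043, -0.001]
wrist_force: [-0.6, 0.1, -2.6]
width: 0.163
grip_force: 50.3
```

Free so far, 12.5 mm down. Continuing in smaller steps.

Request:
{"method": "step_arm", "body": {"series": [{"x": 0, "y": 0, "z": 0.003, "ax": 0, "ay": 0, "az": 0, "grip": 1}, {"x": 0, "y": 0, "z": 0.006, "ax": 0, "ay": 0, "az": 0, "grip": 1}, {"x": 0, "y": 0, "z": 0.006, "ax": 0, "ay": 0, "az": 0, "grip": 1}]}}

```text
time: 11.35
tool_pos: [0.5631, 0.1562, 0.1323]
tcp_rot: [3.141, -0.043, -0.001]
wrist_force: [-1.3, -0.4, -2.4]
width: 0.17
grip_force: 50.4
```

Request:
{"method": "step_arm", "body": {"series": [{"x": 0, "y": 0, "z": 0.003, "ax": 0, "ay": 0, "az": 0, "grip": 1}, {"x": 0, "y": 0, "z": 0.003, "ax": 0, "ay": 0, "az": 0, "grip": 1}]}}

```text
time: 11.55
tool_pos: [0.5631, 0.1562, 0.1309]
tcp_rot: [3.141, -0.043, -0.001]
wrist_force: [-2.1, 0.2, -2.7]
width: 0.168
grip_force: 50.5
```

Request:
{"method": "step_arm", "body": {"series": [{"x": -0.002, "y": 0, "z": 0, "ax": 0, "ay": 0, "az": 0, "grip": 1}, {"x": -0.003, "y": 0, "z": 0.002, "ax": 0, "ay": 0, "az": 0, "grip": 1}, {"x": -0.003, "y": 0, "z": 0.002, "ax": 0, "ay": 0, "az": 0, "grip": 1}]}}

```text
time: 11.85
tool_pos: [0.5622, 0.1562, 0.1302]
tcp_rot: [-3.141, 0.043, -0.002]
wrist_force: [-0.4, -1.0, -3.2]
width: 0.171
grip_force: 50.5
```

Request:
{"method": "step_arm", "body": {"series": [{"x": 0, "y": 0, "z": 0.002, "ax": 0, "ay": 0, "az": 0, "grip": 1}, {"x": 0, "y": 0, "z": 0.004, "ax": 0, "ay": 0, "az": 0, "grip": 1}, {"x": 0, "y": 0, "z": 0.004, "ax": 0, "ay": 0, "az": 0, "grip": 1}]}}

```text
time: 12.15
tool_pos: [0.5622, 0.1563, 0.1284]
tcp_rot: [-3.141, 0.043, -0.001]
wrist_force: [0.9, -0.5, -1.7]
width: 0.169
grip_force: 50.6
```

Request:
{"method": "step_arm", "body": {"series": [{"x": 0, "y": 0, "z": 0.002, "ax": 0, "ay": 0, "az": 0, "grip": 1}, {"x": 0, "y": 0, "z": 0.002, "ax": 0, "ay": 0, "az": 0, "grip": 1}]}}

```text
time: 12.35
tool_pos: [0.5625, 0.1564, 0.128]
tcp_rot: [-3.141, 0.043, -0.002]
wrist_force: [0.4, -0.3, 2.4]
width: 0.162
grip_force: 51.0
```

Request:
{"method": "step_arm", "body": {"series": [{"x": 0, "y": 0, "z": 0.002, "ax": 0, "ay": 0, "az": 0, "grip": 1}, {"x": 0, "y": 0, "z": 0.002, "ax": 0, "ay": 0, "az": 0, "grip": 1}]}}

```text
time: 12.55
tool_pos: [0.5629, 0.1564, 0.1277]
tcp_rot: [-3.141, 0.043, -0.004]
wrist_force: [0.1, -1.2, 6.0]
width: 0.168
grip_force: 51.5
```

Seated: the screw now takes about 9 N vertically. Pressing gently to the board face.

Request:
{"method": "step_arm", "body": {"series": [{"x": -0.002, "y": 0, "z": 0, "ax": 0, "ay": 0, "az": 0, "grip": 1}, {"x": -0.004, "y": 0, "z": 0, "ax": 0, "ay": 0, "az": 0, "grip": 1}, {"x": -0.004, "y": 0, "z": 0, "ax": 0, "ay": 0, "az": 0, "grip": 1}]}}

```text
time: 12.85
tool_pos: [0.5621, 0.1564, 0.128]
tcp_rot: [-3.141, 0.043, -0.008]
wrist_force: [2.7, -1.2, 5.4]
width: 0.171
grip_force: 51.4
```

```bash
python3 - <<'E'
from h import *
s=bot.read_state();print(s['wrist_force'],s['torque'],s['tool_pos'],s['tcp_rot'])
E
```

```text
[ 2.69875408 -1.16040345  5.43769836] [-0.18903364 -0.41142516  0.06860278] [0.56206807 0.15643138 0.12802347] [-3.14070459  0.04320595 -0.00805672]
```

Request:
{"method": "step_arm", "body": {"series": [{"x": -0.002, "y": 0, "z": -0.001, "ax": 0, "ay": 0, "az": 0, "grip": 1}, {"x": -0.003, "y": 0, "z": -0.001, "ax": 0, "ay": 0, "az": 0, "grip": 1}, {"x": -0.003, "y": 0, "z": -0.001, "ax": 0, "ay": 0, "az": 0, "grip": 1}]}}

```text
time: 13.15
tool_pos: [0.5607, 0.1567, 0.128]
tcp_rot: [-3.14, 0.043, -0.008]
wrist_force: [5.7, -0.1, 4.6]
width: 0.17
grip_force: 51.3
```

```bash
python3 - <<'E'
from h import *
s=bot.read_state();print(s['wrist_force'],s['torque'],s['tool_pos'],s['tcp_rot'])
E
```

```text
[ 5.74179539 -0.06600144  4.5642165 ] [-0.10585768 -0.90518489  0.15971281] [0.56065937 0.15665099 0.12804424] [-3.14046261  0.04287469 -0.00811381]
```

Request:
{"method": "step_arm", "body": {"series": [{"x": 0, "y": 0, "z": 0, "ax": 0, "ay": 0, "az": 0, "grip": 0.4}, {"x": 0, "y": 0, "z": 0, "ax": 0, "ay": 0, "az": 0, "grip": 0.2}, {"x": 0, "y": 0, "z": 0, "ax": 0, "ay": 0, "az": 0, "grip": 0}, {"x": 0, "y": 0, "z": 0, "ax": 0, "ay": 0, "az": 0, "grip": 0}, {"x": 0, "y": 0, "z": 0, "ax": 0, "ay": 0, "az": 0, "grip": 0}]}}

```text
time: 13.65
tool_pos: [0.5577, 0.1563, 0.126]
tcp_rot: [3.141, -0.043, -0.002]
wrist_force: [-0.3, -0.4, -0.3]
width: 0.5
grip_force: 0.0
```

```bash
python3 - <<'E'
from h import *
s=bot.read_state();print(s['wrist_force'],s['width'],s['grip_force'],s['tool_pos'])
c=get('wrist');a=get('scene');import pickle;pickle.dump((c,a),open('w7.pkl','wb'))
p=c['img'][:,246:266].mean(1).round().astype(int)
print([(i,*map(int,p[i])) for i in range(294,326)])
E
```

```text
[-0.28675604 -0.43427454 -0.28627891] 0.49994901723535734 0.0 [0.55767848 0.15632068 0.12602791]
[(294, 84, 128, 195), (295, 85, 130, 197), (296, 94, 131, 193), (297, 120, 133, 171), (298, 144, 135, 136), (299, 154, 137, 113), (300, 156, 137, 109), (301, 156, 137, 108), (302, 157, 137, 108), (303, 157, 137, 108), (304, 157, 137, 108), (305, 157, 137, 108), (306, 157, 137, 109), (307, 157, 137, 109), (308, 158, 138, 109), (309, 158, 138, 109), (310, 158, 138, 109), (311, 158, 138, 109), (312, 158, 138, 109), (313, 158, 138, 109), (314, 159, 138, 109), (315, 162, 141, 112), (316, 175, 154, 122), (317, 194, 172, 137), (318, 210, 188, 152), (319, 222, 200, 162), (320, 229, 206, 168), (321, 234, 212, 173), (322, 238, 215, 177), (323, 239, 217, 178), (324, 239, 217, 178), (325, 239, 217, 179)]
```

Released, no forces. Withdrawing straight up, then away.

Request:
{"method": "step_arm", "body": {"series": [{"x": 0.008, "y": 0, "z": 0, "ax": 0, "ay": 0, "az": 0, "grip": 0}, {"x": 0.008, "y": 0, "z": -0.04, "ax": 0, "ay": 0, "az": 0, "grip": 0}, {"x": 0.008, "y": 0, "z": -0.1, "ax": 0, "ay": 0, "az": 0, "grip": 0}, {"x": 0.008, "y": 0, "z": -0.2, "ax": 0, "ay": 0, "az": 0, "grip": 0}, {"x": 0.1, "y": 0.1, "z": -0.3, "ax": 0, "ay": 0, "az": 0, "grip": 0}, {"x": 0.2, "y": 0.2, "z": -0.35, "ax": 0, "ay": 0, "az": 0, "grip": 0}, {"x": 0.28, "y": 0.3, "z": -0.35, "ax": 0, "ay": 0, "az": 0, "grip": 0}, {"x": 0.28, "y": 0.38, "z": -0.35, "ax": 0, "ay": 0, "az": 0, "grip": 0}, {"x": 0.28, "y": 0.38, "z": -0.35, "ax": 0, "ay": 0, "az": 0, "grip": 0}, {"x": 0.28, "y": 0.38, "z": -0.35, "ax": 0, "ay": 0, "az": 0, "grip": 0}]}}

```text
time: 14.75
tool_pos: [0.6954, -0.0437, 0.3021]
tcp_rot: [3.138, -0.052, 0.004]
wrist_force: [1.3, 0.5, -0.1]
width: 0.5
grip_force: 0.0
```

```bash
python3 - <<'E'
from h import *
c=get('wrist');a=get('scene')
print(bot.read_state()['tool_pos'])
u,v=proj(c,[.55,.15,.1]).astype(int);print(u,v)
u=min(max(u,60),450);v=min(max(v,60),330)
s=cv2.resize(a['img'][110:230,255:375,::-1],(400,400),interpolation=cv2.INTER_CUBIC)
w=cv2.resize(c['img'][v-60:v+54,u-60:u+54,::-1],(400,400),interpolation=cv2.INTER_CUBIC)
cv2.imwrite('pics/end.png',np.hstack([s,w]))
E
```

```text
[ 0.69355185 -0.03908396  0.30123101]
115 266
```

View pics/end.png

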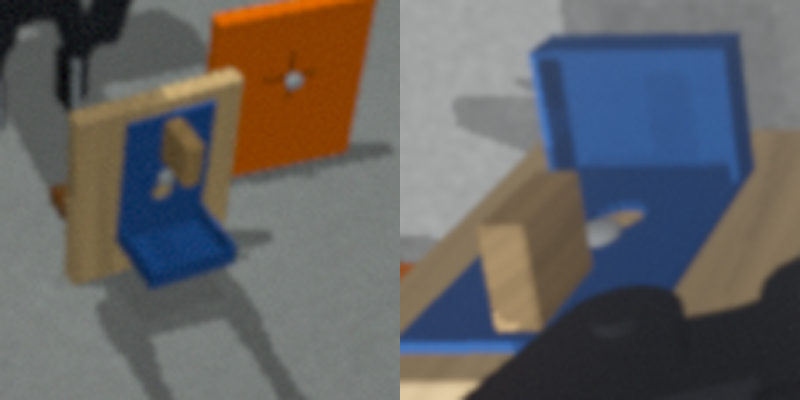

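Both views show the tray hanging upright against the board: scene at (168,170), and the wrist view shows the screw head at (603,233) in the slot above the round hole. The gripper is clear.

```bash
python3 -c "
from h import *
print(bot.finish_job())"
```

```text
the job is handed in; nothing more can be done
None
```

The tray hangs on the plywood board with the screw at the top of its slot, upright and against the face, and the gripper has let go and is clear. I handed the job in at about 15 s, with no contact force above about 9 N seen and nothing else moved that I could see.

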